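# Close the sprung jaw of a fossil holding jig

### The job

Clamp the plaster-jacketed fossil in its holding jig: squeeze the release lever on the sliding carriage, keep it squeezed while you slide the carriage up so that the sprung pad pushes the fossil fully home against the fixed stop, then let the lever go and make sure its tooth has dropped fully into a notch there, with the pad pressed part of the way in (at least 2 mm, but not to its end). Be gentle with the fossil: never ram it against the stop with more than 15 N. Leave the other things on the bench alone.

Things in the scene. Friction and masses are not known exactly. Their poses are not given: they have to be found in the camera images.
- jig: Fixed holding jig on a plywood board 180 x 460 x 12 mm. Its +y axis is forward: from the carriage towards the fossil and the stop; z up; yaw varies. Origin: underside of the board, on the rail's centre line, 155 mm ahead of the carriage's centre when joint carriage reads 0. Along the line from the rear: aluminium rail with a notched steel rack, then a wooden bed.
- rail (a point): Point on the jig, centre of the rail's top face, 22 mm above the jig's origin. On it lies the rack, 14 mm wide, 6 mm high: first an 21 mm long parking slot (the tooth starts in it), then upright-sided notches 6.2 mm long every 14 mm. The rack's place along the rail differs by up to 6 mm either way and is not measured: notches must be felt (or seen). A tooth in a notch locks both ways.
- bed (a point): Point on the jig, centre of the bed's top, 32 mm above the jig's origin: two wooden strips with side lips 8 mm higher, 46 mm apart, 215 mm long in y.
- carriage (a joint): Travel of the carriage along the jig's +y, m; about 0 at the start (parked), grows towards the fossil; 0.060 to 0.120 is needed. Stiff slide: about 9 N of friction, it stays where left. Carries, from rear to front: fixed grip plate, release lever, jaw block (67 to 81 mm ahead of point grip, 40 mm wide, top 74 mm above the jig's origin), sprung pad.
- grip (a point): Grasp point on the carriage, 78 mm above the jig's origin. Pinch from above, fingers closing along the jig's y, over the fixed grip plate (outer face 18 mm behind this point) and the lever (outer face 31 mm ahead at rest, 18 mm ahead when squeezed): 49 mm across at rest, 36 mm squeezed. Both end 14 mm above this point; below, between and beside them the carriage rises to 36 mm under it.
- plate (a point): Centre of the rear face of the black fixed grip plate (36 mm wide, 8 mm thick, 52 mm high), 18 mm behind point grip and 12 mm lower; it moves with the carriage. With the lever let go, the carriage can be pushed forward on this face.
- lever (a joint): Release lever angle, rad: 0 at rest, tooth down in a notch; 0.28 fully squeezed towards the grip plate (upright, about 9 N at the grasp point against a spring); tooth clear of the rack above about 0.20. It springs back when let go; if the tooth lands on a crest between notches it stays at about 0.16 to 0.19, and moving the carriage on with the lever free lets it drop.
- tooth (a point): Underside of the lever's steel tooth, 36 mm ahead of point grip, low on the rack; 4.5 mm long in the direction of travel. It lifts about 7 mm as the lever is squeezed.
- pad (a joint): How far the sprung rubber pad on the jaw is pressed in, m: 0 free, 0.024 its end. Its spring pushes with 2.5 N at first touch plus 0.18 N per mm.
- pad_face (a point): Centre of the pad's front face (36 mm wide, 32 mm high); it faces the jig's +y. It moves with the carriage and the pad; 119 mm ahead of point grip while the pad is free.
- stop: Fixed aluminium end stop on the bed, 42 mm wide, 40 mm high. Origin: bottom centre of the face that looks back (-y) to the fossil; its axes are parallel to the jig's. Its place along the bed varies.
- bone: Loose ochre fossil limb bone in a white plaster half-jacket 40 x 130 x 22 mm, 43 mm high in all, about 0.22 kg, lying lengthwise along y on the bed between the lips. Origin: centre of the jacket's underside. The jacket's flat ends lie 65 mm ahead and behind. It starts 8 to 30 mm short of the stop.
- bone_end (a point): Centre of the jacket's forward end face, the one that has to meet the stop.
- glue: Bystander: small white dropper bottle, 28 mm across, 65 mm high, standing on the jig's board beside the bed. Origin at its underside.
- chip: Bystander: chip of grey rock 30 x 22 x 14 mm lying on the jig's board on the other side. Origin at its underside.
- brush: Bystander: flat brush 220 mm long lying on the bench to the right of the jig. Origin at its underside.
- scribe: Bystander: white pneumatic engraving pen 140 mm long lying on the right of the bench. Origin at its underside.
- jar: Bystander: amber jar 80 mm across, 110 mm high, on the left of the bench. Origin at its underside.
- can: Bystander: spray can 52 mm across, 150 mm high, on the left of the bench. Origin at its underside.
- scalpel: Bystander: steel scalpel 150 mm long lying on the bench to the left of the jig. Origin at its underside.
Things that resemble listed ones, but are neither listed nor needed, are in the scene too. What is shaped like the bone but pink is not meant.

How it is judged:
On the way, in this order (a step that is already met when the one before it is completed fails the run):
1. the release lever is squeezed (value of joint lever above 0.2 rad), for 0.1 s.
2. with the lever held squeezed, the carriage has been slid more than 45 mm towards the fossil (value of joint lever above 0.19 rad and value of joint carriage above 0.045 m), for 0.05 s.
At the end, for the whole second after the job is handed in: lever free and below 0.05 rad, tooth fully down in a notch; fossil flat on the bed (end-face centre under 16 mm above the stop origin), its end within 2.5 mm of the stop; pad pressed in 1 to 23.2 mm; carriage (3 mm/s) and fossil (10 mm/s) at rest (value of joint lever below 0.05 rad and value of joint pad between 0.001 and 0.0232 m and y of bone_end in the frame of stop above -0.0025 m and z of bone_end in the frame of stop below 0.016 m and velocity of joint carriage between -0.003 and 0.003 m/s and linear speed of bone below 0.01 m/s); the robot touches nothing.
It fails at once if the fossil is pressed against the stop with more than 15 N (contact force between bone and stop above 15 N).
It fails at once if a bystander is moved by more than 30 mm (distance of any of glue, chip, brush, scribe, jar, can, scalpel from where it was at the start of the episode above 0.03 m).
It also fails if it takes over 51 s, if anything falls off the work surface, if the arm or the gripper's body presses on something with over 40 N, if the wrist force passes 120 N, or if a joint passes its speed limit or range.

### The arm

A 7-joint arm with a two-finger parallel gripper is mounted at the origin on the work surface. World frame = base frame: x ahead of the robot, y to its left, z up, the work surface at z = 0. Lengths are in m, angles in rad, forces in N, time in s.
With the tool pointing down it reaches from about 0.425 to 0.875 m from the base axis. Payload 9.9 kg.
Tool frame: the origin (TCP) lies midway between the tips of the shut fingers; the grasp point (between the pads) lies 19 mm behind it; z points along the fingers, y is the line along which they close (so a half turn about z gives the same grasp; the last joint's range is limited). The gripper opens to 85 mm and grips with 20 to 120 N. Pads are 22 mm wide; open, the fingers measure 114 mm over their backs; the gripper's body (76 mm by 85 mm) begins 54 mm behind the grasp point. The pads swing forward as they close: fully open they stand 13 mm farther back than shut.
Start: joints at [-1.411, 0.576, 0.025, 1.437, -0.015, 1.129, -0.057], TCP at [0.163, 0.655, 0.231] pointing down, gripper open.
Joint ranges: [-2.76, 2.76], [-0.34, 2.15], [-1.52, 1.57], [0.19, 2.46], [-1.09, 4.23], [0.17, 1.99], [-2.82, 2.82]. Speed limits (rad/s): [2.22, 2.22, 3.01, 3.01, 3.14, 3.14, 3.14].

### API

Orientations are given as a unit quaternion [w, x, y, z].
In Python, from bench import arm gives the robot as it stands.
- The arm moves only by the tool move_arm, never from a script. Its argument "rows" is a list of rows, each a list of 4 numbers: the shift along the world's x, y, z in units of 25 mm (1.0 is 25 mm), then the turn about the world's z in degrees. In form: [[dx, dy, dz, roll], ...]. A call has 1 to 12 rows; each row is the pose to reach, as a shift and turn from the pose commanded when the call began; what a row does not reach only later rows make up. A row lasts 1/8 s, in which the tool goes at most 62.5 mm and 10.7 degrees, less where a joint would pass 70% of its speed; a pose out of reach is approached as far as the arm can. A call with a gripper value outside its range is refused whole. "fingers" is the opening, from 0 (shut) to 1 (fully open), set as the call begins (left out, the last holds). The fingers move at their own pace and stop on an object; "squeeze" is the grip in N (left out, the last holds). Time passes only in rows, so rows that repeat a pose let the fingers close. It gives the time, the measured TCP pose, the force, the opening and the grip force at its end, in the units of the state.
- arm.sense(): the state, without advancing time (a new reading comes with each control period).
- arm.read_camera(name): name is "scene" or "top" or "wrist"; returns (picture, depth): 420x560x3 uint8, blue, green, red; 420x560 float32, m along the optical axis (not along the pixel's ray), 0 where there is no reading.
- arm.get_calibration(name): a dict with "fov_y" (degrees; the focal length in pixels is half the picture's height over the tangent of half this angle, whatever the lens; pixels are square), "cx", "cy" (the principal point, pixels), "camera_from_world" (4x4, takes a point from world to camera coordinates). Camera axes: x right, y up, looking along -z (the intrinsics and any distortion apply to the point x, -y, -z); pixel columns grow to the right and rows downward; lengths in m; the calibration is good to about 2 mm. The wrist camera is an equidistant fisheye: a pixel r from the principal point sees the ray r / f radians off the axis. A picture is of the moment at which its call begins: read the wrist's pose just before it. get_calibration takes no time and is no camera call; for the wrist camera it gives the pose at the moment of the call.
- arm.finish_job(): hands the job in; it is judged then, once.
The state is a dict: "time_s": time; "joint_pos": joint angles; "dq": joint speeds; "effort": joint torques, N m; "ee_pos": TCP position; "orientation": TCP orientation; "ft_force": force on the tool from outside, world axes, zero at the start; "wrist_torque": the same for the moment, N m; "opening": opening from 0.0 (shut) to 1.0 (fully open); "gripper_force": force on a finger pad.
Only numpy, scipy, OpenCV 4.12 (cv2) and the standard library are available. Lean on these libraries where they do the work, as an engineer would, in place of code of your own. Each camera call takes 0.05 s, during which the arm holds its last target. There are 200 camera calls.

## Working session

There is one attempt and no reset: what is moved stays moved. The work goes in short steps, Python scripts to look and compute and a tool call to move; the robot and the scene stay as the last step left them, time stands still between calls to the robot, and variables do not carry over. Pictures are saved under pics/ and viewed, at most 10 in all, crops included, and the job is handed in when it is done.

Besides the shell and the picture viewer there is one more tool, called as name(argument=value, ...) on one line, values as JSON. move_arm: Moves the arm, as the interface text tells. Its arguments: {"type":"object","properties":{"rows":{"type":"array"},"fingers":{"type":"number"},"squeeze":{"type":"number"}},"required":["rows"]}

```bash
mkdir -p pics && cat > h.py <<'E'
import numpy as np, cv2
from bench import arm
def grab(n):
    c=arm.get_calibration(n); im,d=arm.read_camera(n); return im.copy(),d,c
def world(c,d,u,v,shape=(420,560)):
    f=shape[0]/2/np.tan(np.radians(c['fov_y'])/2)
    z=d[int(round(v)),int(round(u))]
    p=np.array([(u-c['cx'])/f*z,-(v-c['cy'])/f*z,-z,1])
    return (np.linalg.inv(c['camera_from_world'])@p)[:3]
def onplane(c,u,v,h):
    f=210/np.tan(np.radians(c['fov_y'])/2); T=np.linalg.inv(c['camera_from_world'])
    r=T[:3,:3]@np.array([(u-c['cx'])/f,-(v-c['cy'])/f,-1]); o=T[:3,3]
    return o+r*(h-o[2])/r[2]
def cloud(c,d):
    f=210/np.tan(np.radians(c['fov_y'])/2); T=np.linalg.inv(c['camera_from_world'])
    v,u=np.mgrid[:420,:560]; P=np.stack([(u-c['cx'])/f*d,-(v-c['cy'])/f*d,-d,np.ones_like(d)],-1)
    return (P@T.T)[...,:3]
E
python3 - <<'E'
from h import *
for n in('top','scene'):
    im,d,c=grab(n); cv2.imwrite(f'pics/{n}0.png',im); np.savez(f'{n}0.npz',im=im,d=d,**c)
    print(n,c['fov_y'],c['cx'],c['cy'],np.linalg.inv(c['camera_from_world']).round(3).tolist(), (d==0).mean())
print(arm.sense())
E
```

```text
top 51.570571346317095 284.30038098488836 203.04501256761992 [[0.01, 0.986, -0.166, 0.175], [-1.0, 0.011, 0.005, 0.03], [0.007, 0.166, 0.986, 1.445], [0.0, 0.0, 0.0, 1.0]] 0.0038903061224489794
scene 49.09515296672276 285.15413392604654 210.72500140948375 [[-0.747, -0.438, 0.501, 1.129], [0.665, -0.483, 0.569, 0.831], [-0.007, 0.758, 0.652, 1.032], [0.0, 0.0, 0.0, 1.0]] 0.004545068027210885
{'time_s': 0.1, 'joint_pos': array([-1.41078727,  0.57644051,  0.02486488,  1.43782375, -0.01499954,
        1.12895945, -0.05648048]), 'dq': array([ 8.43220683e-04, -5.78152538e-04,  1.14164086e-05, -1.85525325e-03,
        3.30341193e-04, -9.70827943e-04, -7.00494336e-04]), 'effort': array([ 5.62874658e-03, -7.67307043e+01,  2.25754224e+00, -2.86605334e+01,
        1.57429988e-02,  8.60078086e-03, -2.24606100e-05]), 'ee_pos': array([0.16285343, 0.65465721, 0.23053441]), 'orientation': array([-4.63947299e-05,  1.21584172e-01,  9.92580861e-01, -7.21603323e-04]), 'ft_force': array([ 0.13436833, -0.14518647, -1.39609794]), 'wrist_torque': array([-0.0175829 , -0.03033861,  0.04531943]), 'gripper_force': 0.0, 'opening': 0.9964458034852782}
```

View pics/top0.png

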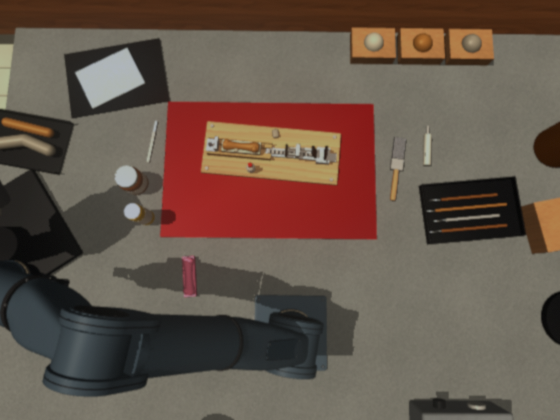

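View pics/scene0.png

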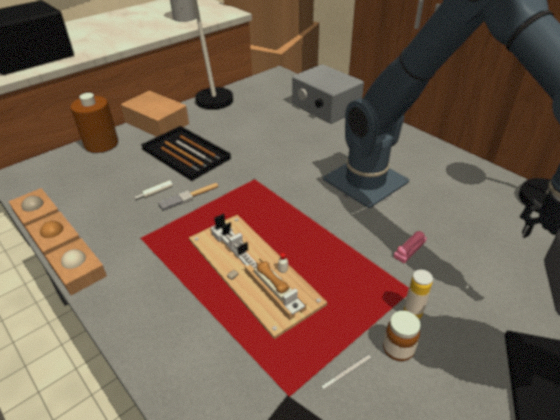

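Top view: the jig sits at about (272,152), with the stop at the left end (212,147), the ochre fossil at (240,147), and the carriage with black lever and plate at (290–330,155). The lookalikes are the pink bone at (190,276), the orange and tan bones in a tray at (25,125)/(25,145), and the rocks in boxes at (374–472,42). I choose the ochre bone on the jig at (240,147). Next is a close crop with measurements.

```bash
python3 - <<'E'
from h import *
z=np.load('top0.npz'); c={k:z[k] for k in('fov_y','cx','cy','camera_from_world')}
c={k:(float(v) if v.ndim==0 else v) for k,v in c.items()}
im,d=z['im'],z['d']
cv2.imwrite('pics/crop1.png',cv2.resize(im[110:200,190:355],None,fx=4.8,fy=4.8,interpolation=cv2.INTER_CUBIC))
hsv=cv2.cvtColor(im,cv2.COLOR_BGR2HSV)
P=cloud(c,d)
# board: not-red inside red mat
red=((hsv[...,0]<6)|(hsv[...,0]>174))&(hsv[...,1]>180)
m=np.zeros(red.shape,np.uint8); m[110:195,190:352]=~red[110:195,190:352]
cs,_=cv2.findContours(cv2.morphologyEx(m,cv2.MORPH_OPEN,np.ones((5,5))),cv2.RETR_EXTERNAL,cv2.CHAIN_APPROX_NONE)
k=max(cs,key=cv2.contourArea); r=cv2.minAreaRect(k); b=cv2.boxPoints(r)
W=np.array([onplane(c,*p,0.012) for p in b]); print(b.round(1).tolist(),W.round(4).tolist())
print('sides',np.linalg.norm(np.diff(W,axis=0),axis=1),'centre',W.mean(0))
print('bench z',np.median(P[180:230,180:350,2]),'board z',np.median(P[165:175,300:330,2]))
# heights along the jig
L=max([(W[i+1]-W[i]) for i in range(3)],key=np.linalg.norm);L*=np.sign(L[1]);a=L[:2]/np.linalg.norm(L[:2]);yaw=np.arctan2(-a[0],a[1]);print('yaw deg',np.degrees(yaw))
C=W.mean(0)[:2]; q=P[...,:2]-C; ly=q@a; lx=q@np.array([a[1],-a[0]])
for y in np.arange(-.23,.235,.005):
    s=(abs(ly-y)<.004)&(abs(lx)<.022); 
    print(round(y,3),(np.percentile(P[s,2],[10,50,95])*1000).round().tolist() if s.sum() else None,im[s].mean(0).round().tolist() if s.sum() else '')
E
```

```text
[[199.89999389648438, 172.6999969482422], [204.8000030517578, 119.5999984741211], [342.1000061035156, 132.3000030517578], [337.20001220703125, 185.39999389648438]] [[0.516, 0.3092, 0.012], [0.7043, 0.3002, 0.012], [0.6646, -0.1732, 0.012], [0.4777, -0.1544, 0.012]]
sides [0.18844111 0.47510434 0.18782618] centre [0.59063864 0.07044556 0.012     ]
bench z 0.0035720703582212687 board z 0.015655011834068477
yaw deg -4.78974343855322
-0.23 [5.0, 11.0, 16.0] [68.0, 107.0, 144.0]
-0.225 [10.0, 15.0, 19.0] [90.0, 135.0, 162.0]
-0.22 [13.0, 17.0, 29.0] [99.0, 133.0, 154.0]
-0.215 [13.0, 23.0, 29.0] [100.0, 123.0, 139.0]
-0.21 [12.0, 21.0, 29.0] [92.0, 113.0, 131.0]
-0.205 [16.0, 25.0, 30.0] [90.0, 107.0, 123.0]
-0.2 [13.0, 24.0, 44.0] [95.0, 111.0, 126.0]
-0.195 [42.0, 45.0, 49.0] [105.0, 117.0, 128.0]
-0.19 [42.0, 45.0, 50.0] [102.0, 114.0, 123.0]
-0.185 [46.0, 92.0, 98.0] [70.0, 80.0, 90.0]
-0.18 [49.0, 92.0, 99.0] [61.0, 69.0, 78.0]
-0.175 [42.0, 53.0, 98.0] [97.0, 104.0, 108.0]
-0.17 [42.0, 46.0, 50.0] [168.0, 176.0, 173.0]
-0.165 [40.0, 45.0, 48.0] [163.0, 171.0, 169.0]
-0.16 [41.0, 45.
[... 2915 characters left out ...]
9.0, 147.0]
0.16 [52.0, 58.0, 65.0] [92.0, 125.0, 148.0]
0.165 [38.0, 54.0, 59.0] [87.0, 120.0, 144.0]
0.17 [15.0, 34.0, 45.0] [68.0, 101.0, 130.0]
0.175 [15.0, 52.0, 77.0] [79.0, 98.0, 116.0]
0.18 [20.0, 73.0, 78.0] [131.0, 140.0, 146.0]
0.185 [71.0, 74.0, 78.0] [163.0, 167.0, 167.0]
0.19 [42.0, 46.0, 75.0] [148.0, 155.0, 159.0]
0.195 [38.0, 43.0, 48.0] [147.0, 153.0, 155.0]
0.2 [38.0, 44.0, 50.0] [138.0, 143.0, 147.0]
0.205 [39.0, 45.0, 52.0] [136.0, 142.0, 145.0]
0.21 [38.0, 42.0, 50.0] [153.0, 159.0, 160.0]
0.215 [38.0, 42.0, 45.0] [155.0, 165.0, 168.0]
0.22 [14.0, 18.0, 38.0] [130.0, 160.0, 175.0]
0.225 [12.0, 15.0, 19.0] [108.0, 149.0, 173.0]
0.23 [3.0, 11.0, 18.0] [78.0, 119.0, 167.0]
```

View pics/crop1.png

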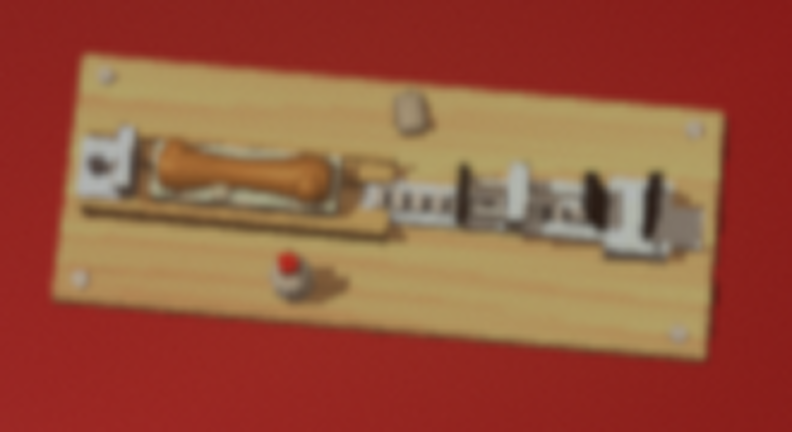

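The crop shows the ochre bone in its jacket at (240,180), the stop face at (125,160), the grip plate at (655,205), the lever at (597,200), the jaw at (517,190) and the pad at (464,195). Heights match: plate and lever tops measure 92 mm, the jaw 75 mm. I'm moving to above the grip, at about (0.577, -0.096), with a +9° turn.

move_arm(rows=[[0.6, -1.1, 1, 0], [1.6, -2.9, 1.5, 1], [2.6, -4.8, 1.5, 2], [3.7, -6.7, 1.5, 3], [4.8, -8.7, 1.5, 4], [5.9, -10.7, 1.5, 5], [7, -12.7, 1.5, 6], [8.1, -14.7, 1.5, 7], [9.2, -16.7, 1.5, 8], [10.3, -18.7, 1.5, 9], [11.4, -20.7, 1.3, 9], [12.5, -22.7, 1, 9]])

```text
time_s: 1.6
ee_pos: [0.4761, 0.0859, 0.2563]
orientation: [0.0, 0.043, 0.999, 0.0]
ft_force: [0.8, 0.9, 0.1]
opening: 0.999
gripper_force: 0.0
```

move_arm(rows=[[1, -1.8, 0, 0], [2, -3.6, -0.5, 0], [3, -5.4, -1, 0], [3.7, -6.8, -1.5, 0], [4, -7.3, -1.8, 0], [4, -7.3, -1.8, 0], [4, -7.3, -1.8, 0]])

```text
time_s: 2.48
ee_pos: [0.5752, -0.0933, 0.2115]
orientation: [-0.0, 0.042, 0.999, 0.0]
ft_force: [-1.8, 0.3, 0.2]
opening: 1.004
gripper_force: 0.0
```

```bash
python3 - <<'E'
from h import *
s=arm.sense();print(s['time_s'],s['ee_pos'],s['orientation'],s['joint_pos'],s['ft_force'])
for n in('wrist','top'):
    im,d,c=grab(n); cv2.imwrite(f'pics/{n}1.png',im); np.savez(f'{n}1.npz',im=im,d=d,**c)
    print(n,c['fov_y'],c['cx'],c['cy'],np.linalg.inv(c['camera_from_world']).round(3).tolist())
E
```

```text
2.475 [ 0.5751909  -0.09328038  0.21153039] [-8.01986366e-05  4.24692076e-02  9.99097678e-01  4.35393448e-04] [-0.08476867  0.46751004  0.25117189  1.72308062 -0.13739508  0.96838043
  1.70445038] [-1.82588181  0.29603518  0.16543941]
wrist 65.70646984690485 280.211277401453 211.71108869649285 [[0.085, -0.949, -0.304, 0.498], [0.996, 0.081, 0.025, -0.088], [0.001, -0.305, 0.952, 0.353], [0.0, 0.0, 0.0, 1.0]]
top 51.570571346317095 284.30038098488836 203.04501256761992 [[0.01, 0.986, -0.166, 0.175], [-1.0, 0.011, 0.005, 0.03], [0.007, 0.166, 0.986, 1.445], [0.0, 0.0, 0.0, 1.0]]
```

View pics/wrist1.png

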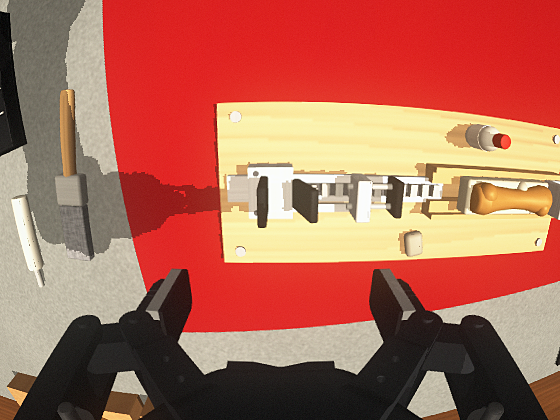

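The wrist view shows the grip plate at (263,200), the lever at (304,200), the jaw at (361,198) and the pad at (397,197). The fossil is at (510,198), and the fingers straddle well. I'll measure with depth.

```bash
cat >> h.py <<'E'
def wcloud(c,d):
    f=210/np.tan(np.radians(c['fov_y'])/2); T=np.linalg.inv(c['camera_from_world'])
    v,u=np.mgrid[:420,:560]; x=(u-c['cx'])/f; y=(v-c['cy'])/f; r=np.hypot(x,y)+1e-9
    k=np.tan(r)/r
    P=np.stack([x*k*d,-y*k*d,-d,np.ones_like(d)],-1)
    return (P@T.T)[...,:3]
E
python3 - <<'E'
from h import *
z=np.load('wrist1.npz'); c={k:(float(z[k]) if z[k].ndim==0 else z[k]) for k in('fov_y','cx','cy','camera_from_world')}
P=wcloud(c,z['d']); im=z['im']
def rep(n,u0,u1,v0,v1,lo,hi):
    p=P[v0:v1,u0:u1].reshape(-1,3); p=p[(p[:,2]>lo)&(p[:,2]<hi)]
    print(n,len(p),'med',np.median(p,0).round(4),'min',np.percentile(p,3,0).round(4),'max',np.percentile(p,97,0).round(4))
    return np.median(p,0)
print('bench/mat z',np.median(P[60:90,150:200,2]),'board',np.median(P[110:140,260:330,2]),np.median(P[235:255,260:380,2]))
a=rep('plate',250,275,170,232,.085,.11)
b=rep('lever',285,325,170,232,.085,.11)
j=rep('jaw',345,375,170,232,.068,.09)
p=rep('pad',385,410,170,225,.055,.09)
# board edges front/back
hsv=cv2.cvtColor(im,cv2.COLOR_BGR2HSV)
m=(P[...,2]>.006)&(P[...,2]<.018)
for y in(-.10,-.05,0,.05):
    s=m&(abs(P[...,1]-y)<.004)&(P[...,0]>.45)&(P[...,0]<.72); s&=(hsv[...,1]<150)
    print('board x at y',y,np.percentile(P[s,0],[1,99]).round(4))
s=m&(hsv[...,1]<150)&(abs(P[...,0]-.53)<.03); print('board rear y',np.percentile(P[s&(abs(P[...,1]+.15)<.04),1],[1,5]))
E
```

```text
bench/mat z 0.002190892806889 board 0.014234476354790387 0.014298555675796742
plate 414 med [ 0.5739 -0.1099  0.0938] min [ 0.558  -0.1144  0.0905] max [ 0.5919 -0.1056  0.0953]
lever 358 med [ 0.5785 -0.0668  0.0904] min [ 0.5648 -0.0709  0.0858] max [ 0.5926 -0.0624  0.0919]
jaw 702 med [ 0.5816 -0.0201  0.0759] min [ 0.5637 -0.027   0.0696] max [ 0.6014 -0.0122  0.0774]
pad 522 med [0.5848 0.0152 0.0681] min [0.569  0.0087 0.0555] max [0.6021 0.0212 0.0712]
board x at y -0.1 [0.4879 0.6662]
board x at y -0.05 [0.492  0.6695]
board x at y 0 [0.4964 0.6734]
board x at y 0.05 [0.5006 0.6771]
board rear y [-0.15710338 -0.15447929]
```

Grip is at about (0.5755, -0.0945), z 0.078, and plate, lever and jaw agree within 2 mm. Descending to TCP z of about 0.060.

move_arm(rows=[[0, -0.05, -1, 0], [0, -0.05, -2.3, 0], [0, -0.05, -3.6, 0], [0, -0.05, -4.6, 0], [0, -0.05, -5.3, 0], [0, -0.05, -5.8, 0], [0, -0.05, -6, 0], [0, -0.05, -6, 0], [0, -0.05, -6, 0]], fingers=1.0)

```text
time_s: 3.7
ee_pos: [0.5758, -0.0962, 0.0619]
orientation: [0.001, 0.043, 0.999, -0.0]
ft_force: [0.8, 0.2, 0.1]
opening: 1.002
gripper_force: 0.0
```

move_arm(rows=[[0, 0, 0, 0], [0, 0, 0, 0], [0, 0, 0, 0], [0, 0, 0, 0], [0, 0, 0, 0], [0, 0, 0, 0]], fingers=0.3, squeeze=30)

```text
time_s: 4.45
ee_pos: [0.5763, -0.0949, 0.0622]
orientation: [0.001, 0.043, 0.999, 0.001]
ft_force: [-0.4, 4.9, 8.5]
opening: 0.411
gripper_force: 30.9
```

```bash
python3 - <<'E'
from h import *
s=arm.sense();print(s['time_s'],s['ee_pos'],s['opening'],s['gripper_force'],s['ft_force'],s['wrist_torque'])
im,d,c=grab('wrist'); cv2.imwrite('pics/wrist2.png',im)
E
```

```text
4.45 [ 0.57630392 -0.0948793   0.0622331 ] 0.4112196162273142 30.94319522380829 [-0.41853512  4.90381555  8.45048905] [1.2831831  0.04975204 0.12861117]
```

View pics/wrist2.png

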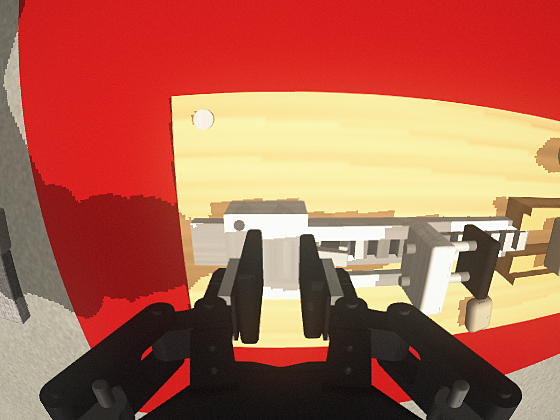

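The plate and lever are pinched, at (245,285) and (315,285). The opening is 0.411, which is 35 mm, so the lever is fully squeezed. Next I slide 70 mm along the jig's +y, short of the fossil.

move_arm(rows=[[0.02, 0.2, 0, 0], [0.05, 0.6, 0, 0], [0.085, 1.0, 0, 0], [0.12, 1.4, 0, 0], [0.15, 1.8, 0, 0], [0.185, 2.2, 0, 0], [0.21, 2.5, 0, 0], [0.23, 2.7, 0, 0], [0.235, 2.8, 0, 0], [0.235, 2.8, 0, 0], [0.235, 2.8, 0, 0]])

```text
time_s: 5.88
ee_pos: [0.5818, -0.0285, 0.0622]
orientation: [0.001, 0.044, 0.999, -0.001]
ft_force: [-1.4, -7.3, 6.5]
opening: 0.413
gripper_force: 35.7
```

```bash
python3 - <<'E'
from h import *
s=arm.sense();print(s['time_s'],s['ee_pos'],s['opening'],s['gripper_force'],s['ft_force'])
im,d,c=grab('wrist'); cv2.imwrite('pics/wrist3.png',im); np.savez('wrist3.npz',im=im,d=d,**c)
P=wcloud(c,d)
a=np.array([.0842,.9965]);n=np.array([a[1],-a[0]]);o=np.array([.5755,-.0945])
q=P[...,:2]-o; Y=q@a; X=q@n   # along jig from the original grip
for y in np.arange(.12,.38,.003):
    s=(abs(Y-y)<.002)&(abs(X)<.018)
    if s.sum(): print(round(y,3),s.sum(),(np.percentile(P[s,2],[10,50,95])*1000).round().tolist(),im[s].mean(0).round().tolist())
E
```

```text
5.875 [ 0.58180387 -0.02853309  0.06224525] 0.4130935601552858 35.72497844696045 [-1.3593477  -7.28796767  6.50451977]
0.12 1855 [31.0, 148.0, 162.0] [54.0, 60.0, 66.0]
0.123 1443 [25.0, 148.0, 163.0] [53.0, 60.0, 68.0]
0.126 1192 [24.0, 147.0, 164.0] [63.0, 72.0, 81.0]
0.129 784 [23.0, 44.0, 162.0] [85.0, 98.0, 108.0]
0.132 655 [20.0, 43.0, 157.0] [113.0, 132.0, 144.0]
0.135 1947 [40.0, 60.0, 75.0] [97.0, 111.0, 120.0]
0.138 1811 [25.0, 65.0, 77.0] [121.0, 135.0, 142.0]
0.141 643 [20.0, 76.0, 77.0] [199.0, 211.0, 213.0]
0.144 509 [17.0, 76.0, 77.0] [219.0, 234.0, 234.0]
0.147 469 [16.0, 76.0, 77.0] [219.0, 233.0, 234.0]
0.15 203 [14.0, 75.0, 77.0] [190.0, 215.0, 223.0]
0.153 71 [14.0, 15.0, 22.0] [119.0, 167.0, 187.0]
0.156 66 [14.0, 15.0, 22.0] [97.0, 135.0, 164.0]
0.159 85 [14.0, 15.0, 56.0] [105.0, 139.0, 166.0]
0.162 229 [14.0, 25.0, 57.0] [118.0, 147.0, 168.0]
0.165 368 [19.0, 33.0, 57.0] [107.0, 139.0, 162.0]
0.168 218 [33.0, 55.0, 58.0] [144.0, 178.0, 198.0]
0.171 225 [31.0, 54.0, 58.0] [123.0, 155.0, 175.0]
0.174 545 [34.0, 56.0, 68.0] [63.0, 81.0, 94.0]
0.177 1752 [41.0, 59
[... 715 characters left out ...]
206.0]
0.222 148 [57.0, 75.0, 77.0] [75.0, 149.0, 214.0]
0.225 90 [56.0, 74.0, 76.0] [91.0, 164.0, 223.0]
0.228 83 [56.0, 73.0, 75.0] [96.0, 167.0, 224.0]
0.231 120 [56.0, 71.0, 74.0] [85.0, 155.0, 214.0]
0.234 139 [56.0, 69.0, 73.0] [88.0, 156.0, 212.0]
0.237 126 [56.0, 68.0, 72.0] [91.0, 156.0, 210.0]
0.24 104 [56.0, 64.0, 72.0] [101.0, 158.0, 203.0]
0.243 64 [56.0, 57.0, 71.0] [133.0, 177.0, 206.0]
0.246 53 [56.0, 57.0, 69.0] [153.0, 190.0, 209.0]
0.249 22 [56.0, 56.0, 57.0] [212.0, 242.0, 241.0]
0.252 3 [55.0, 56.0, 57.0] [216.0, 248.0, 244.0]
0.255 1 [57.0, 57.0, 57.0] [147.0, 203.0, 225.0]
0.261 2 [56.0, 57.0, 57.0] [218.0, 250.0, 242.0]
0.264 2 [55.0, 56.0, 56.0] [210.0, 244.0, 238.0]
```

View pics/wrist3.png

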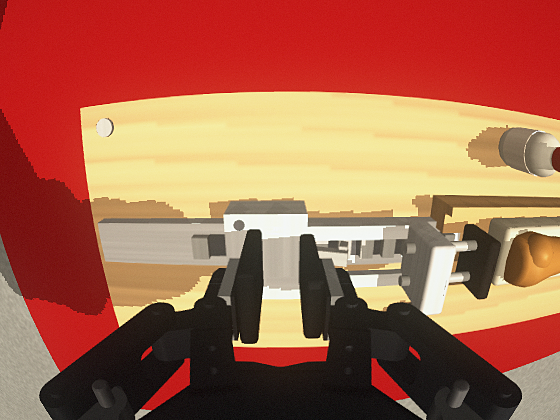

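The carriage is at about 66 mm: pad face at 0.185, jacket rear end at 0.199, so a gap of roughly 14 mm. The picture shows the pad at (482,262) and the jacket at (505,255). I continue gently.

move_arm(rows=[[0.01, 0.1, 0, 0], [0.02, 0.2, 0, 0], [0.025, 0.3, 0, 0], [0.035, 0.4, 0, 0], [0.04, 0.5, 0, 0], [0.05, 0.6, 0, 0], [0.06, 0.7, 0, 0], [0.065, 0.8, 0, 0], [0.075, 0.9, 0, 0], [0.075, 0.9, 0, 0]])

```text
time_s: 7.18
ee_pos: [0.5836, -0.0067, 0.0622]
orientation: [0.001, 0.044, 0.999, -0.001]
ft_force: [-1.4, -8.4, 6.3]
opening: 0.412
gripper_force: 36.7
```

```bash
cat >> h.py <<'E'
def look(tag):
    s=arm.sense();print(round(s['time_s'],2),s['ee_pos'].round(4),round(s['opening'],3),round(s['gripper_force'],1),s['ft_force'].round(1))
    im,d,c=grab('wrist'); np.savez(tag+'.npz',im=im,d=d,**c); P=wcloud(c,d)
    a=np.array([.0842,.9965]);n=np.array([a[1],-a[0]]);o=np.array([.5755,-.0945])
    q=P[...,:2]-o; Y=q@a; X=q@n; Z=P[...,2]; k=abs(X)<.018
    def pr(nm,m,pc):
        if m.sum()>20: print(nm,m.sum(),np.percentile(Y[m],pc).round(4))
    J=k&(Z>.0735)&(Z<.0785)&(im.min(-1)>170)&(Y>.1); pr('jaw',J,[2,50,98])
    D=k&(Z>.066)&(Z<.0725)&(im.max(-1)<130)&(im.max(-1)-im.min(-1).astype(int)<45)&(Y>.15)&(Y<.26); pr('pad top',D,[2,50,98])
    B=k&(Z>.052)&(Z<.0585)&(im.min(-1)>190)&(Y>.19); pr('jacket top',B,[1,2,98])
    S=k&(Z>.0725)&(Z<.0785)&(Y>.31); pr('stop',S,[2,50])
    return im
E
python3 - <<'E'
from h import *
im=look('w4')
t,d,c=grab('top'); np.savez('top4.npz',im=t,d=d,**c)
# along the jig line at height .054 (jacket top) intensities via rays
T=c['camera_from_world']; f=210/np.tan(np.radians(c['fov_y'])/2)
cv2.imwrite('pics/top4.png',cv2.resize(t[115:185,195:300],None,fx=7,fy=7,interpolation=cv2.INTER_CUBIC))
E
```

```text
7.17 [ 0.5836 -0.0067  0.0622] 0.412 36.7 [-1.4 -8.4  6.3]
jaw 1382 [0.1588 0.1646 0.1711]
pad top 1150 [0.1577 0.1985 0.2049]
jacket top 484 [0.1904 0.1907 0.2798]
```

View pics/top4.png

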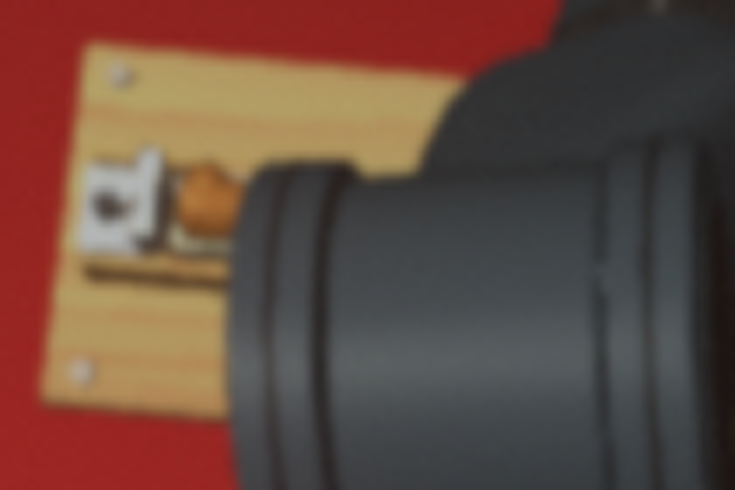

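The top crop shows the jacket end at (172,215) and the stop face at (160,210), so about 4–6 mm remain. The pad is not yet compressed. I advance 8 mm slowly.

move_arm(rows=[[0.005, 0.06, 0, 0], [0.01, 0.12, 0, 0], [0.015, 0.18, 0, 0], [0.02, 0.24, 0, 0], [0.025, 0.3, 0, 0], [0.027, 0.32, 0, 0], [0.027, 0.32, 0, 0]])

```text
time_s: 8.15
ee_pos: [0.5842, 0.0005, 0.0622]
orientation: [0.001, 0.045, 0.999, -0.002]
ft_force: [-1.7, -12.1, 7.1]
opening: 0.408
gripper_force: 37.7
```

```bash
python3 -c "
from h import *
look('w5')"
```

```text
8.15 [5.842e-01 5.000e-04 6.220e-02] 0.408 37.7 [ -1.7 -12.1   7.1]
jaw 1381 [0.166  0.1717 0.1782]
pad top 1162 [0.1648 0.2025 0.2091]
jacket top 588 [0.1909 0.1915 0.2863]
```

The force rose 3.7 N and the pad compressed by about 3 mm, so the fossil is home. I let the lever go and keep the fingers around it.

move_arm(rows=[[0, -0.05, 0, 0], [0, -0.05, 0, 0], [0, -0.05, 0, 0], [0, -0.05, 0, 0]], fingers=0.68)

```text
time_s: 8.7
ee_pos: [0.5838, 0.0032, 0.0612]
orientation: [-0.0, 0.043, 0.999, 0.0]
ft_force: [0.2, -0.0, -0.5]
opening: 0.686
gripper_force: 0.0
```

```bash
python3 -c "
from h import *
im=look('w6'); cv2.imwrite('pics/w6.png',im)"
```

```text
8.7 [0.5838 0.0032 0.0612] 0.686 0.0 [ 0.2 -0.  -0.5]
jaw 1275 [0.1658 0.1715 0.1783]
pad top 1174 [0.1647 0.2026 0.2088]
jacket top 644 [0.1908 0.1911 0.2856]
```

View pics/w6.png

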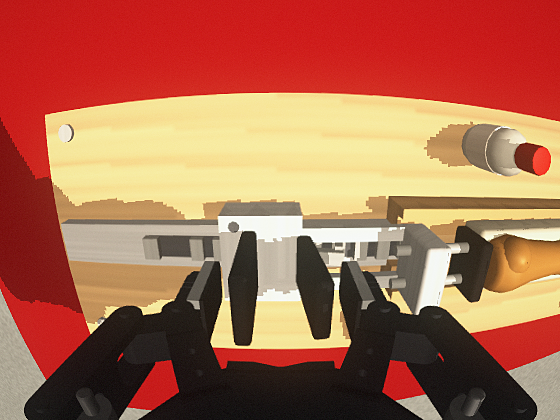

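The plate (243,290) and lever (313,285) are both free of the fingers. Now I measure the distance between their tops to find the lever angle.

```bash
cat >> h.py <<'E'
def lev(tag):
    z=np.load(tag+'.npz'); c={k:(float(z[k]) if z[k].ndim==0 else z[k]) for k in('fov_y','cx','cy','camera_from_world')}
    P=wcloud(c,z['d']); a=np.array([.0842,.9965]); q=P[...,:2]-np.array([.5755,-.0945]); Y=q@a; X=q@np.array([a[1],-a[0]]); Z=P[...,2]
    m=(Z>.089)&(Z<.097)&(abs(X)<.019)
    h,e=np.histogram(Y[m],bins=np.arange(-.06,.2,.002)); print([(round(x,3),int(n)) for x,n in zip(e,h) if n>3])
E
python3 -c "
from h import *
for t in('wrist1','w5','w6'): lev(t)"
```

```text
[(np.float64(-0.02), 75), (np.float64(-0.018), 96), (np.float64(-0.016), 109), (np.float64(-0.014), 86), (np.float64(-0.012), 38), (np.float64(0.024), 48), (np.float64(0.026), 81), (np.float64(0.028), 74), (np.float64(0.03), 66), (np.float64(0.032), 17)]
[(np.float64(0.062), 13), (np.float64(0.064), 31), (np.float64(0.066), 28), (np.float64(0.068), 8), (np.float64(0.07), 47), (np.float64(0.072), 55), (np.float64(0.074), 45), (np.float64(0.076), 296), (np.float64(0.078), 357), (np.float64(0.08), 367), (np.float64(0.082), 383), (np.float64(0.084), 97), (np.float64(0.102), 23), (np.float64(0.104), 327), (np.float64(0.106), 313), (np.float64(0.108), 297), (np.float64(0.11), 308), (np.float64(0.112), 60), (np.float64(0.114), 50), (np.float64(0.116), 54), (np.float64(0.118), 16), (np.float64(0.12), 24), (np.float64(0.122), 29), (np.float64(0.124), 25)]
[(np.float64(0.054), 40), (np.float64(0.056), 52), (np.float64(0.058), 20), (np.float64(0.06), 18), (np.float64(0.062), 51), (np.float64(0.064), 50), (np.float64(0.066), 212), (np.float64(0.068), 41), (np.float64(0.076), 254), (np.float64(0.078), 357), (np.float64(0.08), 369), (np.float64(0.082), 406), (np.float64(0.084), 70), (np.float64(0.11), 310), (np.float64(0.112), 303), (np.float64(0.114), 294), (np.float64(0.116), 272), (np.float64(0.118), 31), (np.float64(0.124), 139), (np.float64(0.126), 125), (np.float64(0.128), 51), (np.float64(0.13), 52), (np.float64(0.132), 14), (np.float64(0.134), 28), (np.float64(0.136), 50), (np.float64(0.138), 37)]
```

The top distance is 33.5 mm, against 44 at rest and 27 squeezed, so the lever is at about 0.17 rad: the tooth is on a crest. I push the plate forward slowly with the rear finger.

move_arm(rows=[[0.01, 0.1, 0, 0], [0.017, 0.2, 0, 0], [0.022, 0.26, 0, 0], [0.027, 0.32, 0, 0], [0.03, 0.36, 0, 0], [0.034, 0.4, 0, 0], [0.037, 0.44, 0, 0], [0.04, 0.48, 0, 0], [0.044, 0.52, 0, 0], [0.047, 0.56, 0, 0], [0.05, 0.6, 0, 0]], fingers=0.68)

```text
time_s: 10.12
ee_pos: [0.5847, 0.0118, 0.0612]
orientation: [-0.0, 0.046, 0.999, -0.003]
ft_force: [-0.4, -20.3, -3.1]
opening: 0.68
gripper_force: 10.3
```

```bash
python3 -c "
from h import *
look('w7'); lev('w7')"
```

```text
10.12 [0.5847 0.0118 0.0612] 0.68 10.3 [ -0.4 -20.3  -3.1]
jaw 1458 [0.1661 0.1718 0.1784]
pad top 1166 [0.165  0.2028 0.2089]
jacket top 743 [0.1902 0.1908 0.2874]
[(np.float64(0.062), 17), (np.float64(0.064), 47), (np.float64(0.066), 46), (np.float64(0.068), 6), (np.float64(0.07), 41), (np.float64(0.072), 50), (np.float64(0.074), 48), (np.float64(0.076), 306), (np.float64(0.078), 338), (np.float64(0.08), 346), (np.float64(0.082), 403), (np.float64(0.084), 183), (np.float64(0.11), 234), (np.float64(0.112), 315), (np.float64(0.114), 305), (np.float64(0.116), 288), (np.float64(0.118), 85), (np.float64(0.134), 237), (np.float64(0.136), 49), (np.float64(0.138), 46), (np.float64(0.14), 36), (np.float64(0.142), 12), (np.float64(0.144), 46), (np.float64(0.146), 43), (np.float64(0.148), 11)]
```

move_arm(rows=[[0.003, 0.03, 0, 0], [0.005, 0.06, 0, 0], [0.008, 0.09, 0, 0], [0.01, 0.12, 0, 0], [0.01, 0.12, 0, 0]])

```text
time_s: 10.8
ee_pos: [0.5849, 0.0141, 0.0611]
orientation: [-0.0, 0.046, 0.999, -0.004]
ft_force: [0.3, -20.4, -2.2]
opening: 0.682
gripper_force: 10.4
```

```bash
python3 -c "
from h import *
look('w8'); lev('w8')"
```

```text
10.8 [0.5849 0.0141 0.0611] 0.682 10.4 [  0.3 -20.4  -2.2]
jaw 1456 [0.1683 0.1741 0.1807]
pad top 1171 [0.1673 0.2029 0.2089]
jacket top 747 [0.1916 0.1921 0.2906]
[(np.float64(0.064), 11), (np.float64(0.066), 45), (np.float64(0.068), 42), (np.float64(0.07), 7), (np.float64(0.072), 40), (np.float64(0.074), 44), (np.float64(0.076), 50), (np.float64(0.078), 260), (np.float64(0.08), 338), (np.float64(0.082), 355), (np.float64(0.084), 379), (np.float64(0.086), 245), (np.float64(0.112), 191), (np.float64(0.114), 315), (np.float64(0.116), 300), (np.float64(0.118), 292), (np.float64(0.12), 119), (np.float64(0.136), 238), (np.float64(0.138), 52), (np.float64(0.14), 48), (np.float64(0.142), 41), (np.float64(0.144), 4), (np.float64(0.146), 42), (np.float64(0.148), 45), (np.float64(0.15), 16)]
```

It slides steadily: the carriage moved 2.3 mm and the pad face stayed put, so the fossil is home. Continuing.

move_arm(rows=[[0.003, 0.03, 0, 0], [0.005, 0.06, 0, 0], [0.008, 0.09, 0, 0], [0.01, 0.12, 0, 0], [0.012, 0.14, 0, 0]])

```text
time_s: 11.48
ee_pos: [0.5851, 0.0167, 0.0611]
orientation: [-0.0, 0.046, 0.999, -0.004]
ft_force: [-0.4, -24.4, -2.6]
opening: 0.681
gripper_force: 12.0
```

move_arm(rows=[[0.003, 0.03, 0, 0], [0.005, 0.06, 0, 0], [0.008, 0.09, 0, 0], [0.008, 0.09, 0, 0]])

```text
time_s: 11.98
ee_pos: [0.5854, 0.0202, 0.0612]
orientation: [-0.0, 0.046, 0.999, -0.003]
ft_force: [-0.3, -19.3, -1.9]
opening: 0.68
gripper_force: 9.8
```

```bash
python3 -c "
from h import *
look('w9'); lev('w9')"
```

```text
11.97 [0.5854 0.0202 0.0612] 0.68 9.8 [ -0.3 -19.3  -1.9]
jaw 1462 [0.1745 0.1802 0.1868]
pad top 1227 [0.1733 0.2029 0.2091]
jacket top 684 [0.2125 0.2129 0.2941]
[(np.float64(0.07), 8), (np.float64(0.072), 47), (np.float64(0.074), 48), (np.float64(0.076), 8), (np.float64(0.078), 33), (np.float64(0.08), 49), (np.float64(0.082), 50), (np.float64(0.084), 246), (np.float64(0.086), 333), (np.float64(0.088), 347), (np.float64(0.09), 360), (np.float64(0.092), 292), (np.float64(0.128), 126), (np.float64(0.13), 286), (np.float64(0.132), 263), (np.float64(0.134), 253), (np.float64(0.136), 86), (np.float64(0.142), 226), (np.float64(0.144), 53), (np.float64(0.146), 43), (np.float64(0.148), 51), (np.float64(0.152), 47), (np.float64(0.154), 43), (np.float64(0.156), 23)]
```

The tooth has dropped: the spacing is 43.8 mm, so the lever is at about 0, and the pad is in by about 11.5 mm. I back off to centre the fingers, then lift clear.

move_arm(rows=[[-0.01, -0.12, 0, 0], [-0.02, -0.25, 0, 0], [-0.03, -0.38, 0, 0], [-0.04, -0.5, 0, 0], [-0.04, -0.5, 0, 0], [-0.04, -0.5, 0, 0]])

```text
time_s: 12.78
ee_pos: [0.5849, 0.0147, 0.0613]
orientation: [0.0, 0.043, 0.999, 0.0]
ft_force: [-0.3, 0.6, 0.0]
opening: 0.682
gripper_force: 0.6
```

```bash
python3 -c "
from h import *
look('w10'); lev('w10')"
```

```text
12.78 [0.5849 0.0147 0.0613] 0.682 0.6 [-0.3  0.6  0. ]
jaw 1352 [0.1743 0.1798 0.1867]
pad top 1215 [0.1732 0.2028 0.209 ]
jacket top 645 [0.2124 0.213  0.2918]
[(np.float64(0.064), 5), (np.float64(0.066), 43), (np.float64(0.068), 48), (np.float64(0.07), 13), (np.float64(0.072), 34), (np.float64(0.074), 52), (np.float64(0.076), 45), (np.float64(0.078), 245), (np.float64(0.084), 157), (np.float64(0.086), 339), (np.float64(0.088), 366), (np.float64(0.09), 373), (np.float64(0.092), 230), (np.float64(0.128), 166), (np.float64(0.13), 282), (np.float64(0.132), 249), (np.float64(0.134), 247), (np.float64(0.136), 292), (np.float64(0.138), 48), (np.float64(0.14), 50), (np.float64(0.142), 44), (np.float64(0.144), 4), (np.float64(0.146), 40), (np.float64(0.148), 49), (np.float64(0.15), 27)]
```

move_arm(rows=[[0.01, 0.1, 0, 0], [0.01, 0.1, 0, 0], [0.01, 0.1, 0.3, 0], [0.01, 0.1, 0.9, 0], [0.01, 0.1, 1.8, 0], [0.01, 0.1, 3, 0], [0.01, 0.1, 4.5, 0], [0.01, 0.1, 6, 0], [0.01, 0.1, 6, 0], [0.01, 0.1, 6, 0]], fingers=0.72)

```text
time_s: 14.08
ee_pos: [0.5849, 0.0168, 0.2117]
orientation: [0.0, 0.043, 0.999, 0.0]
ft_force: [-0.8, 0.1, 0.1]
opening: 0.718
gripper_force: 0.0
```

```bash
python3 -c "
from h import *
im=look('w11'); lev('w11'); cv2.imwrite('pics/w11.png',im)"
```

```text
14.07 [0.5849 0.0168 0.2117] 0.718 0.0 [-0.8  0.1  0.1]
jaw 737 [0.1745 0.183  0.35  ]
pad top 343 [0.1735 0.2043 0.2091]
jacket top 549 [0.1929 0.1939 0.326 ]
stop 575 [0.3108 0.329 ]
[(np.float64(0.084), 43), (np.float64(0.086), 95), (np.float64(0.088), 103), (np.float64(0.09), 97), (np.float64(0.092), 60), (np.float64(0.128), 29), (np.float64(0.13), 69), (np.float64(0.132), 82), (np.float64(0.134), 78), (np.float64(0.136), 29)]
```

View pics/w11.png

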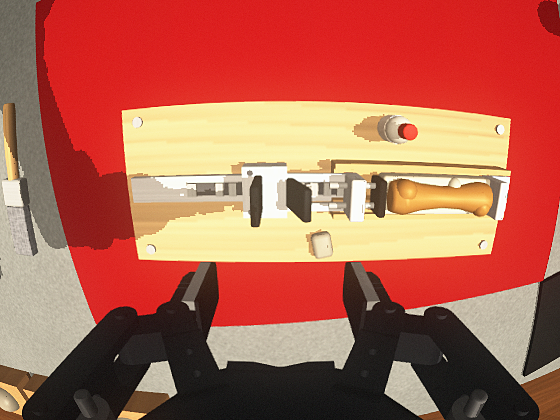

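The jacket meets the stop at (493,198), the pad (379,195) presses on the fossil, and the lever (298,198) is upright at its rest spacing of 44 mm. The gripper is clear, and the glue and chip are undisturbed. Handing in.

```bash
python3 -c "
from h import *
print(arm.finish_job())"
```

```text
the job is handed in; nothing more can be done
None
```

I handed the job in with the fossil clamped: it is home against the stop, the tooth is down in a notch, the pad is pressed in about 11.5 mm, and the gripper is clear; no verdict was returned.

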